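# Present a connecting rod over the rod jig

### The arm

A 6-joint arm with a two-finger parallel gripper is mounted at the origin on the work surface. World frame = base frame: x ahead of the robot, y to its left, z up, the work surface at z = 0. Lengths are in m, angles in degrees, forces in N, time in s.
With the tool pointing down it reaches from about 0.325 to 0.775 m from the base axis. Payload 5.5 kg.
Tool frame: the origin (TCP) lies at the very end of the fingers, on their centre line; the grasp point (between the pads) lies 19 mm behind it; z points along the fingers, y is the line along which they close (so a half turn about z gives the same grasp; the last joint's range is limited). The gripper opens to 85 mm and grips with 20 to 120 N. Pads are 22 mm wide; open, the fingers measure 114 mm over their backs; the gripper's body (76 mm by 85 mm) begins 54 mm behind the grasp point. The pads swing forward as they close: fully open they stand 13 mm farther back than shut.
Start: joints at [-76.473, 5.22, 70.514, -0, 104.267, -3.249], TCP at [0.173, -0.574, 0.231] pointing down, gripper open.
Joint ranges: [-164.24, 164.24], [-49.07, 125.15], [9.68, 141.18], [-86.29, 266.29], [3.28, 154.24], [-151.56, 151.56]. Speed limits (degrees/s): [147.25, 147.25, 172.46, 180, 180, 180].

### API

Orientations are given as [roll, pitch, yaw] about the fixed x, y, z axes, in that order (R = Rz(yaw) Ry(pitch) Rx(roll)).
In Python, from bench import r gives the robot as it stands.
- The arm moves only by the tool servo_tool, never from a script. Its argument "moves" is a list that holds one entry, the list of rows, each a list of 7 numbers: the shift along the tool's x, y, z in units of 0.05 m (1.0 is 0.05 m), then the turn, a rotation vector about the tool's x, y, z in units of 0.08 rad (1.0 is 0.08 rad), then the closure, from 0 (fully open) to 1 (shut). In form: [[[x, y, z, rx, ry, rz, hand], ...]]. A call has 1 to 5 rows; each row shifts and turns the commanded pose from where the row before left it, along the tool's axes as they then stand; what a row does not reach is not made up. A row lasts 1/10 s, in which the tool goes at most 50 mm and 8.59 degrees, less where a joint would pass 70% of its speed; a pose out of reach is approached as far as the arm can. A call with a number of a shift or a turn outside -1 to 1 is refused whole. A call with a gripper value outside its range is refused whole. The fingers move at their own pace and stop on an object; "force" is the grip in N (left out, the last holds). Time passes only in rows, so rows that do not move let the fingers close. It gives the time, the measured TCP pose, the force, the opening and the grip force at its end, in the units of the state.
- r.get_state(): the state, without advancing time (a new reading comes with each control period).
- r.snapshot(name): name is "scene" or "top"; returns a dict with "pixels" (420x560x3 uint8, blue, green, red), "intrinsics" (3x3 intrinsics, pixels), "dist_coeffs" ([k1, k2, p1, p2, k3] as OpenCV has them; the pictures are not rectified), "eye" and "attitude" of the camera in the world. Camera axes: x right, y up, looking along -z (the intrinsics and any distortion apply to the point x, -y, -z); pixel columns grow to the right and rows downward; lengths in m; the calibration is good to about 2 mm. A picture is of the moment at which its call begins. There is no depth.
- r.job_done(): hands the job in; it is judged then, once.
Trained networks look in a picture, given as the dict that the camera call returned (one of the last four; its "shot" number tells which), for a name from the list of things; names that differ only in an ending like _2 or _b are one class to them, and where a whole thing is asked for, a point or a joint stands for the part that bears it (a point fixed in the world has none). Each returns a list of dicts, best first, with "score" (0 to 1); they miss things now and then, are a little off and sometimes report something else, mostly with a low value. They report only what shows in the picture. A call takes as long as a camera call. They do not tell look-alikes from the thing itself.
- r.regions_of(picture, name): "pixels" (420x560 bool, what is visible of it) and "point" ([column, row] in pixels, amid what is visible of it).
The state is a dict: "t": time; "joints": joint angles; "joint_velocities": joint speeds; "tau": joint torques, N m; "position": TCP position; "eef_rot": TCP orientation; "force": force on the tool from outside, world axes, zero at the start; "wrist_torque": the same for the moment, N m; "grip_width": opening from 0.0 (shut) to 1.0 (fully open); "finger_force": force on a finger pad.
Only numpy, scipy, OpenCV 4.12 (cv2) and the standard library are available. Lean on these libraries where they do the work, as an engineer would, in place of code of your own. Each camera call takes 0.05 s, during which the arm holds its last target. There are 200 camera calls.

### The job

Turn the red knob on the aluminium rod jig clockwise until it clicks past its detent and the clamp arm has swung off the small post. Then pick the connecting rod up off its wooden stand by its balance point, which is painted yellow, and bring it over the jig, big end over the big post and small end over the small post. Finish while holding it there, still and level, about 30 mm above the posts (not set down, not let go), and leave the oiler, the V-block and the dial gauge alone.

Things in the scene. Friction and masses are not known exactly. Their poses are not given: they have to be found in the camera images.
- rod_balance (a point): Balance point of the loose steel connecting rod (about 0.45 kg), at mid-thickness of its beam, in the middle of a 16 mm long yellow painted band; 51 mm above the table at the start. x runs along the rod to the small end, z up. The beam is 20 mm wide (y: grip across it) and 14 mm thick, straight from 27 mm before to 92 mm past this point, free of the stand there.
- rod_big (a point): Centre of the big-end bore of the rod, at mid-thickness: 60 mm from rod_balance along -x of the rod. The big end is 66 mm outside diameter (80 mm across its two bolt lugs), bore 44 mm, 22 mm thick.
- rod_small (a point): Centre of the small-end bore of the rod, at mid-thickness: 110 mm from rod_balance along +x of the rod, so 170 mm from rod_big. The small end is 36 mm outside diameter, bore 21 mm, 22 mm thick.
- rod: The whole connecting rod; its origin lies 11 mm below rod_balance, level with the underside of both ends, same axes.
- stand: Fixed wooden stand on which the rod starts: plywood base 270 x 80 x 10 mm with two blocks whose tops are 40 mm above the table, one under each end of the rod. Origin on the table below the place of the rod's balance point (to some mm), x towards the small end.
- jig: Fixed rod jig: aluminium plate 260 x 170 x 12 mm with two steel posts 170 mm apart and, beside the small post, a blue pillar with the clamp arm and red knob. Origin on the table half-way between the two posts, x axis from the big post to the small post, z up. The jig may be left or right of the stand.
- jig_big (a point): Centre of the top of the big post (pin 41 mm diameter), 50 mm above the table, 85 mm along -x of the jig.
- jig_small (a point): Centre of the top of the small post (pin 19 mm diameter), 50 mm above the table, 85 mm along +x of the jig.
- lock_grip (a point): Grip point on the upright axis of the red knob, 91 mm above the table, 62 mm from the small post towards the jig's -y. The knob is an upright wing 44 mm long, 14 mm wide (grip across it), 34 mm high, top 101 mm above the table, over a 42 mm disc (top at 69 mm). The wing lies along this point's x, which turns with the knob and is the jig's x at joint 0.
- lock (a joint): Angle of red knob and clamp arm, rad, growing clockwise seen from above, 0 to 1.5 (stop). At the start (0 to 0.15) the arm, 22 mm wide, 53 to 61 mm above the table, reaches 70 mm from the axis over the small post. Between 0.3 and 0.9 it must be forced past a spring-ball detent (about 0.15 N m at most); beyond 0.9 it has clicked over and stays where it is left; 1.2 leaves the arm well clear.
- oiler: Bystander: yellow oil bottle with a red cap, 48 mm diameter, 120 mm high; origin at the centre of its underside.
- vblock: Bystander: grey steel V-block 50 x 70 mm, 46 mm high; origin at the centre of its underside.
- gauge: Bystander: dial gauge on a green magnetic base (60 x 50 x 50 mm) with a 200 mm post and an arm reaching 134 mm along its -x at 185 mm height; origin at the centre of the base's underside.
Not all that is in view belongs to the job. There is more than one size of the rod; the job needs the smallest.

How it is judged (in metres and radians):
On the way, in this order (a step that is already met when the one before it is completed fails the run):
1. the knob is turned clockwise past its detent, the clamp arm off the small post (value of joint lock above 1 rad), for 0.2 s.
2. the rod is lifted clear of its stand in the gripper, held at its balance point (z of rod_balance in the frame of stand above 0.061 m and contact force between rod and stand below 0.1 N and contact force between the fingers and rod above 1 N and distance between the grasp point and rod_balance below 0.025 m), for 0.2 s.
At the end, for the whole second after the job is handed in: The knob stands past its detent (over 1.0 rad); the rod is held by the fingers alone, gripped within 25 mm of its balance point, at rest and level within 0.10 rad, each bore centre within 12 mm of its post's centre seen from above, the underside of both ends 15 to 50 mm above the post tops (value of joint lock above 1 rad and horizontal distance between rod_big and jig_big below 0.012 m and horizontal distance between rod_small and jig_small below 0.012 m and z of rod_big in the frame of jig_big between 0.026 and 0.061 m and z of rod_small in the frame of jig_small between 0.026 and 0.061 m and angle between rod's own z axis and vertical below 0.1 rad and distance between the grasp point and rod_balance below 0.025 m and contact force between the fingers and rod above 1 N and contact force between rod and jig below 0.1 N and contact force between rod and stand below 0.1 N and linear speed of rod below 0.02 m/s and angular speed of rod below 0.1 rad/s); the arm keeps its last pose, push and grip.
It fails at once if the oiler is pushed or tipped (distance of oiler from where it was at the start of the episode above 0.02 m or angle between oiler's own z axis and vertical above 0.3 rad).
It fails at once if the V-block is pushed or tipped (distance of vblock from where it was at the start of the episode above 0.02 m or angle between vblock's own z axis and vertical above 0.3 rad).
It fails at once if the dial gauge is pushed or tipped (distance of gauge from where it was at the start of the episode above 0.02 m or angle between gauge's own z axis and vertical above 0.3 rad).
It also fails if it takes over 56 s, if anything falls off the work surface, if the arm or the gripper's body presses on something with over 40 N, if the wrist force passes 120 N, or if a joint passes its speed limit or range.

## Working session

There is one attempt and no reset: what is moved stays moved. The work goes in short steps, Python scripts to look and compute and a tool call to move; the robot and the scene stay as the last step left them, time stands still between calls to the robot, and variables do not carry over. Pictures are saved under pics/ and viewed, at most 10 in all, crops included, and the job is handed in when it is done.

Besides the shell and the picture viewer there is one more tool, called after "Call:" as name(argument=value, ...) on one line, values as JSON. servo_tool: Moves the arm, as the interface text tells. Its arguments: {"type":"object","properties":{"moves":{"type":"array","items":{"type":"array","items":{"type":"array","items":{"type":"number","minimum":-1,"maximum":1}}}},"force":{"type":"number"}},"required":["moves"]}

```bash
mkdir -p pics; ls; cat > h.py <<'E'
import numpy as np,cv2
from scipy.spatial.transform import Rotation as R
from bench import r
def att(c):
    a=np.array(c["attitude"],float)
    return a if a.shape==(3,3) else (R.from_euler('xyz',a,degrees=True).as_matrix() if a.size==3 else None)
def ray(c,px):
    p=cv2.undistortPoints(np.array(px,float).reshape(-1,1,2),np.array(c["intrinsics"]),np.array(c["dist_coeffs"]))[:,0]
    d=np.c_[p[:,0],-p[:,1],-np.ones(len(p))]@att(c).T
    return np.array(c["eye"]),d
def atz(c,px,z):
    e,d=ray(c,px); return e+d*((z-e[2])/d[:,2:])
def proj(c,P):
    q=(np.atleast_2d(P)-np.array(c["eye"]))@att(c); q=q*[1,-1,-1]
    return cv2.projectPoints(q,np.zeros(3),np.zeros(3),np.array(c["intrinsics"]),np.array(c["dist_coeffs"]))[0][:,0]
E
python3 - <<'E'
from h import *
s=r.get_state();print({k:np.round(v,3).tolist() for k,v in s.items()})
for n in("top","scene"):
    c=r.snapshot(n);cv2.imwrite(f"pics/{n}0.png",c["pixels"]);print(n,c["eye"],c["attitude"],c["intrinsics"],c["dist_coeffs"])
    for k in["rod","stand","jig","lock","oiler","vblock","gauge","rod_balance"]:
        for o in r.regions_of(c,k)[:4]:
            m=np.argwhere(o["pixels"]);print(k,round(o["score"],2),np.round(o["point"]),len(m),m.min(0)[::-1],m.max(0)[::-1],np.round(atz(c,[o["point"]],.04)[0],3))
E
```

```text
pics
{'t': 0.0, 'joints': [-76.473, 5.265, 70.584, 0.002, 104.267, -3.249], 'joint_velocities': [-0.07, -0.047, 0.059, -0.058, -0.074, 0.096], 'tau': [-0.0, -45.873, -41.802, -0.0, 0.011, -0.0], 'position': [0.173, -0.574, 0.23], 'eef_rot': [-179.885, -0.009, 16.777], 'force': [-0.11, 0.113, 0.572], 'wrist_torque': [0.022, -0.003, 0.065], 'finger_force': 0.0, 'grip_width': 1.003}
top [ 0.26791093 -0.02675536  1.46714711] [ 1.05311301e+01 -7.53281547e-03 -8.99265817e+01] [[423.8088473    0.         282.74879419]
 [  0.         423.8088473  209.31781352]
 [  0.           0.           1.        ]] [-0.09516972  0.          0.          0.          0.        ]
rod 0.9 [430. 196.] 937 [381 172] [454 220] [ 0.579 -0.538  0.04 ]
rod 0.73 [336. 213.] 500 [321 172] [347 234] [ 0.521 -0.209  0.04 ]
rod 0.73 [376. 303.] 940 [350 258] [411 332] [ 0.219 -0.338  0.04 ]
rod 0.55 [233. 182.] 237 [217 175] [242 189] [0.628 0.146 0.04 ]
stand 0.64 [333. 206.] 1274 [317 168] [352 245] [ 0.544 -0.199  0.04 ]
stand 0.24 [336. 211.] 696 [320 171] [348 234] [ 0.528 -0.211  0.04 ]
jig 0.93 [231. 215.] 3562 [
[... 1425 characters left out ...]
jig 0.7 [353. 208.] 330 [342 202] [368 222] [0.585 0.181 0.04 ]
lock 0.87 [356. 211.] 357 [342 201] [368 222] [0.6   0.177 0.04 ]
oiler 0.66 [320. 291.] 693 [308 267] [329 309] [ 0.761 -0.098  0.04 ]
oiler 0.57 [335. 211.] 3635 [282 179] [385 246] [0.565 0.13  0.04 ]
oiler 0.27 [354. 212.] 352 [341 201] [368 222] [0.6   0.169 0.04 ]
vblock 0.78 [368. 264.] 698 [351 248] [383 279] [0.767 0.058 0.04 ]
gauge 0.84 [430. 176.] 796 [411 113] [441 194] [0.619 0.477 0.04 ]
rod_balance 0.89 [228. 250.] 1011 [204 229] [255 292] [ 0.515 -0.199  0.04 ]
rod_balance 0.85 [123. 347.] 2451 [ 79 284] [174 383] [ 0.626 -0.549  0.04 ]
rod_balance 0.79 [127. 215.] 1527 [105 192] [151 269] [ 0.233 -0.347  0.04 ]
```

```bash
python3 - <<'E'
import cv2
a=cv2.imread("pics/top0.png")[125:265,195:361];cv2.imwrite("pics/t1.png",cv2.resize(a,None,fx=4.2,fy=4.2,interpolation=cv2.INTER_CUBIC))
a=cv2.imread("pics/scene0.png")[165:325,195:395];cv2.imwrite("pics/s1.png",cv2.resize(a,None,fx=3.7,fy=3.7,interpolation=cv2.INTER_CUBIC))
E
```

```text
(no output)
```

View pics/t1.png

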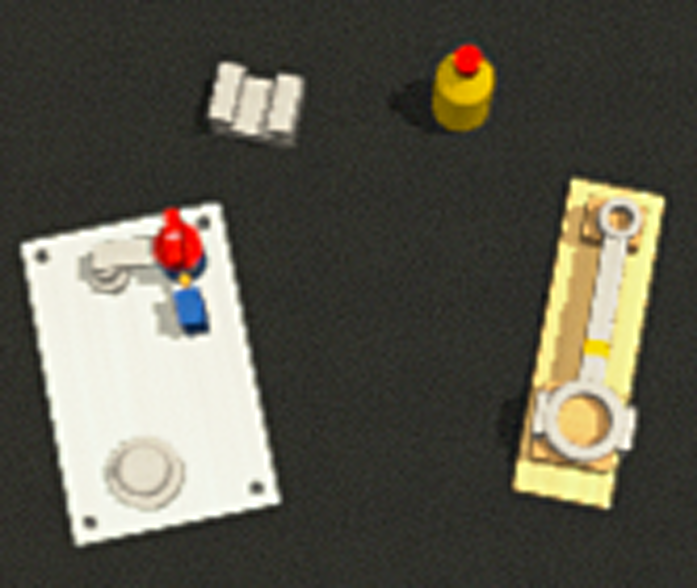

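View pics/s1.png

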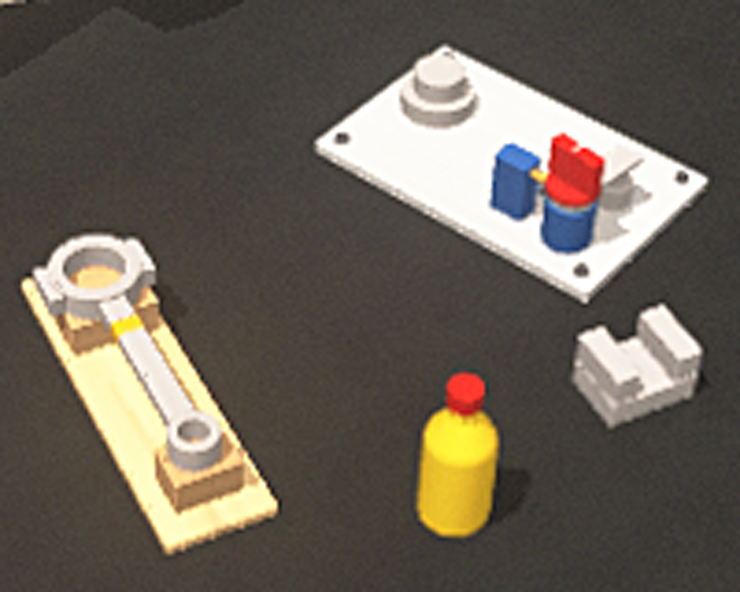

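View pics/scene0.png

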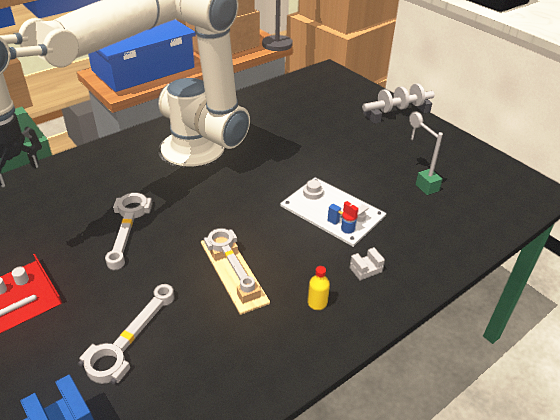

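The second crop shows the rod on the wooden stand, which is the smallest one, with its big end towards the robot. The jig is to its left. In the top crop the posts are at (140,467) and (108,270), the knob at (177,245) and the yellow band at (597,349). I'll fit the poses from both views.

```bash
cat > fit.py <<'E'
from h import *
from scipy.optimize import least_squares
def fit(obs,x0):
    def w(p,P):
        c,s=np.cos(p[2]),np.sin(p[2]);P=np.array(P);return np.r_[p[0]+c*P[0]-s*P[1],p[1]+s*P[0]+c*P[1],P[2]]
    f=lambda p:np.concatenate([(proj(c,w(p,P))[0]-px) for c,P,px in obs])
    s=least_squares(f,x0,loss='soft_l1',x_scale=[.1,.1,.3]);return s.x,f(s.x).reshape(-1,2),w
E
python3 - <<'E'
from fit import *
T=r.snapshot("top");S=r.snapshot("scene")
t=lambda x,y:np.array([195+(x+.5)/4.2-.5,125+(y+.5)/4.2-.5]); s=lambda x,y:np.array([195+(x+.5)/3.7-.5,165+(y+.5)/3.7-.5])
a,b=.13,.085
jig=[(T,(a,b,.012),t(22,243)),(T,(a,-b,.012),t(220,204)),(T,(-a,-b,.012),t(281,502)),(T,(-a,b,.012),t(77,545)),(T,(-.085,0,.05),t(140,468)),(T,(.085,-.062,.101),t(177,225)),
(S,(a,-b,.012),s(587,297)),(S,(a,b,.012),s(707,180)),(S,(-a,b,.012),s(447,46)),(S,(-a,-b,.012),s(317,146)),(S,(-.085,0,.05),s(442,71)),(S,(.085,-.062,.101),s(577,150))]
for nm,o,x0 in(("jig",jig,[.51,.15,.2]),("rod",[(T,(-.06,0,.062),t(582,421)),(T,(.11,0,.062),t(621,218)),(T,(0,0,.058),t(597,349)),(S,(-.06,0,.062),s(97,267)),(S,(.11,0,.062),s(193,432)),(S,(0,0,.058),s(127,326))],[.52,-.2,-.1])):
    p,e,w=fit(o,x0);print(nm,np.round(p[:2],4),np.degrees(p[2]).round(2));print(np.round(e,1).tolist())
    for q in([(-.085,0,.05),(.085,0,.05),(.085,-.062,.091)] if nm=="jig" else[(-.06,0,.051),(0,0,.051),(.11,0,.051)]):print(np.round(w(p,q),4))
for c,n in((T,"top"),(S,"scene")):
  for k in("jig_big","jig_small","lock_grip","rod_big","rod_small"):
    print(n,k,[(round(o["score"],2),np.round(o["point"],1)) for o in r.regions_of(c,k)[:2]])
E
```

```text
jig [0.5273 0.1603] 11.85
[[-0.7, -0.6], [-0.9, -0.9], [-1.2, -0.3], [-1.1, -0.6], [4.5, -1.3], [2.9, 1.1], [0.4, -1.8], [0.7, -0.9], [-0.4, -0.8], [-0.2, -1.8], [-3.4, 1.2], [-2.3, 1.7]]
[0.4442 0.1428 0.05  ]
[0.6105 0.1777 0.05  ]
[0.6233 0.1171 0.091 ]
rod [ 0.5378 -0.2094] -12.0
[[0.3, -0.8], [0.2, -0.5], [-0.1, -0.6], [-0.5, -0.6], [-0.3, -0.6], [0.2, -0.6]]
[ 0.4791 -0.1969  0.051 ]
[ 0.5378 -0.2094  0.051 ]
[ 0.6454 -0.2322  0.051 ]
top jig_big [(0.65, array([229.1, 212.2]))]
top jig_small [(0.93, array([229.8, 213.4]))]
top lock_grip [(0.68, array([233.8, 182.9]))]
top rod_big [(0.75, array([339.6, 213.7])), (0.66, array([378.2, 297.5]))]
top rod_small [(0.83, array([430.9, 195.3])), (0.66, array([336.6, 213.1]))]
scene jig_big [(0.55, array([333.8, 210.5]))]
scene jig_small [(0.68, array([334.2, 210.5]))]
scene lock_grip [(0.85, array([349.8, 210.8]))]
scene rod_big [(0.88, array([122.3, 216.8])), (0.64, array([233.6, 252.2]))]
scene rod_small [(0.9, array([120.9, 348.4])), (0.86, array([121.2, 218.2]))]
```

```bash
python3 - <<'E'
from fit import *
T=r.snapshot("top");S=r.snapshot("scene")
t=lambda x,y:np.array([195+(x+.5)/4.2-.5,125+(y+.5)/4.2-.5]); s=lambda x,y:np.array([195+(x+.5)/3.7-.5,165+(y+.5)/3.7-.5])
a,b=.13,.085
pl=[(T,(a,b,.012),t(22,243)),(T,(a,-b,.012),t(220,204)),(T,(-a,-b,.012),t(281,502)),(T,(-a,b,.012),t(77,545)),
(S,(a,-b,.012),s(587,297)),(S,(a,b,.012),s(707,180)),(S,(-a,b,.012),s(447,46)),(S,(-a,-b,.012),s(317,146))]
pp,e,w=fit(pl,[.51,.15,.2]);print(pp,np.round(e,1).tolist())
pt=[(T,(-.085,0,.05),t(140,468)),(S,(-.085,0,.05),s(442,70)),(S,(.085,-.062,.101),s(578,150))]
# same yaw: parametrize via three-parameter fit plus pseudo yaw by fixing
best=least_squares(lambda q:np.concatenate([proj(c,w([q[0],q[1],pp[2]],P))[0]-px for c,P,px in pt]),pp[:2])
p=[*best.x,pp[2]];print("offset",p,best.fun.round(1))
for q in[(-.085,0,.05),(.085,0,.05),(.085,-.062,.091)]:print(np.round(w(p,q),4))
for n,c in(("t",T),("s",S)):
    im=cv2.resize(c["pixels"],None,fx=6,fy=6,interpolation=cv2.INTER_CUBIC)
    x0,y0=(np.array([195,165]) if n=="t" else np.array([275,170]))
    def ln(P,col):
        q=np.array([proj(c,w(p,x))[0] for x in P]);cv2.polylines(im,[np.int32((q+.5)*6)],False,col,1)
    th=np.linspace(0,6.3,40)
    for X,R_ in((-.085,.0205),(.085,.0095)):ln([(X+R_*np.cos(u),R_*np.sin(u),.05) for u in th],(0,0,255))
    ln([(.085+.022*i,-.062+.007*j,.101) for i,j in((1,1),(1,-1),(-1,-1),(-1,1),(1,1))],(0,255,0))
    ln([(.085+.021*np.cos(u),-.062+.021*np.sin(u),.069) for u in th],(255,255,0))
    cv2.imwrite(f"pics/o{n}.png",im[y0*6:y0*6+6*95 if n=="t" else (y0+80)*6,x0*6:x0*6+6*(70 if n=="t" else 115)])
a=cv2.imread("pics/ot.png");b=cv2.imread("pics/os.png");b=cv2.resize(b,(380,264));a=a[:,:]
W=np.zeros((580,800,3),np.uint8);W[:a.shape[0],:a.shape[1]]=a;W[:264,420:800]=b;
cv2.imwrite("pics/o1.png",W)
E
```

```text
[0.52813144 0.15713726 0.20763715] [[0.2, -0.8], [-0.0, -1.1], [-0.2, -0.6], [-0.1, -0.8], [-0.2, -1.1], [0.2, -0.4], [-1.0, -0.3], [-0.8, -1.2]]
offset [np.float64(0.5250938157571109), np.float64(0.17365764789764113), np.float64(0.2076371513082095)] [ 0.5 -0.7 -0.5 -0.5  0.5 -0.7]
[0.4419 0.1561 0.05  ]
[0.6083 0.1912 0.05  ]
[0.621  0.1305 0.091 ]
```

View pics/o1.png

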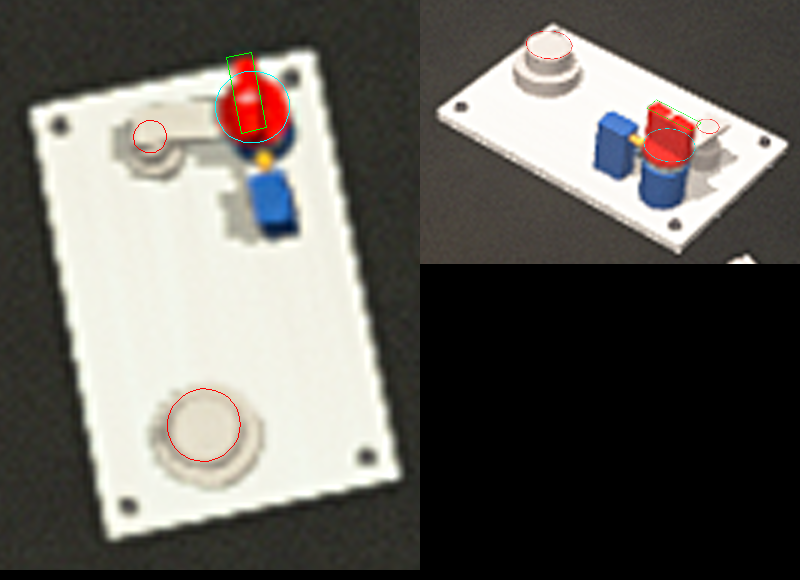

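Call:
servo_tool(moves=[[[0.5,0,-0.3,0,0,0,0],[1,0,0,0,0,0,0.3],[1,0,0,0,0,0,0.5],[1,0,0,0,0,0,0.5],[1,0,0,0,0,0,0.5]]])

```text
t: 2.1
position: [0.3903, -0.5088, 0.2464]
eef_rot: [180.0, -0.0, 16.8]
force: [-0.3, -0.5, 0.7]
grip_width: 0.499
finger_force: 0.0
```

The overlay fits, so the jig yaw is 11.9° and the knob axis is at (0.621, 0.1305). Next I move above the knob.

Call:
servo_tool(moves=[[[0,0,0,0,0,0.535,0.5],[0,0,0,0,0,0.535,0.5],[0.5,-0.8,0,0,0,0,0.5],[0.5,-0.8,0,0,0,0,0.5],[0.5,-0.8,0,0,0,0,0.5]]])

```text
t: 2.6
position: [0.4376, -0.3753, 0.246]
eef_rot: [-180.0, 0.0, 11.8]
force: [0.9, -0.3, 0.1]
grip_width: 0.501
finger_force: 0.0
```

Call:
servo_tool(moves=[[[0.5,-0.8,0,0,0,0,0.5],[0.5,-0.8,0,0,0,0,0.5],[0.5,-0.8,0,0,0,0,0.5],[0.5,-0.8,0,0,0,0,0.5],[0.5,-0.8,0,0,0,0,0.5]]])

```text
t: 3.1
position: [0.5188, -0.1534, 0.2465]
eef_rot: [180.0, -0.0, 11.9]
force: [0.5, -0.7, 0.4]
grip_width: 0.499
finger_force: 0.0
```

Call:
servo_tool(moves=[[[0.5,-0.8,0,0,0,0,0.5],[0.5,-0.8,0,0,0,0,0.5],[0.5,-0.8,0,0,0,0,0.5],[0.5,-0.8,0,0,0,0,0.5],[0,0,0,0,0,0,0.5]]])

```text
t: 3.6
position: [0.5843, 0.0274, 0.2455]
eef_rot: [-179.9, 0.0, 12.3]
force: [0.3, -0.2, -0.5]
grip_width: 0.503
finger_force: 0.0
```

```bash
cat > d.py <<'E'
import sys
from h import *
# target x y z yaw -> remaining tool-frame shift (units of .05) and rz (units of .08)
x,y,z,yaw=map(float,sys.argv[1:])
s=r.get_state();M=R.from_euler('xyz',s["eef_rot"],degrees=True).as_matrix()
d=M.T@(np.array([x,y,z])-s["position"]);g=np.radians((s["eef_rot"][2]-yaw+180)%360-180)
print("pos",np.round(s["position"],4),np.round(s["eef_rot"],2),"j6",round(s["joints"][5],1),"t",s["t"],"shift",np.round(d/.05,3),"rz",round(g/.08,3),"F",np.round(s["force"],1),s["finger_force"],s["grip_width"])
E
python3 d.py .621 .1305 .075 11.9
```

```text
pos [0.5843 0.0274 0.2455] [-1.7987e+02  1.0000e-02  1.2250e+01] j6 77.1 t 3.6 shift [ 1.156 -1.852  3.415] rz 0.077 F [ 0.3 -0.2 -0.5] 0.0 0.5025499342893945
```

Wrist joint 6 would run out of range turning clockwise from here, so I flip the grasp by a half turn (rz −39.2 units).

Call:
servo_tool(moves=[[[0,0,0,0,0,-1,0.5],[0,0,0,0,0,-1,0.5],[0,0,0,0,0,-1,0.5],[0,0,0,0,0,-1,0.5],[0,0,0,0,0,-1,0.5]]])

```text
t: 4.1
position: [0.5833, 0.0213, 0.2464]
eef_rot: [180.0, 0.0, 34.9]
force: [0.4, 0.5, 0.9]
grip_width: 0.505
finger_force: 0.0
```

Call:
servo_tool(moves=[[[0,0,0,0,0,-1,0.5],[0,0,0,0,0,-1,0.5],[0,0,0,0,0,-1,0.5],[0,0,0,0,0,-1,0.5],[0,0,0,0,0,-1,0.5]]])

```text
t: 4.6
position: [0.5833, 0.0212, 0.2464]
eef_rot: [180.0, 0.0, 57.9]
force: [0.4, -0.5, -0.0]
grip_width: 0.497
finger_force: 0.0
```

Call:
servo_tool(moves=[[[0,0,0,0,0,-1,0.5],[0,0,0,0,0,-1,0.5],[0,0,0,0,0,-1,0.5],[0,0,0,0,0,-1,0.5],[0,0,0,0,0,-1,0.5]]])

```text
t: 5.1
position: [0.5833, 0.0212, 0.2464]
eef_rot: [180.0, 0.0, 80.8]
force: [0.5, 0.3, -0.6]
grip_width: 0.499
finger_force: 0.0
```

Call:
servo_tool(moves=[[[0,0,0,0,0,-1,0.5],[0,0,0,0,0,-1,0.5],[0,0,0,0,0,-1,0.5],[0,0,0,0,0,-1,0.5],[0,0,0,0,0,-1,0.5]]])

```text
t: 5.6
position: [0.5833, 0.0212, 0.2464]
eef_rot: [-180.0, 0.0, 103.7]
force: [0.6, 0.0, 0.2]
grip_width: 0.497
finger_force: 0.0
```

Call:
servo_tool(moves=[[[0,0,0,0,0,-1,0.5],[0,0,0,0,0,-1,0.5],[0,0,0,0,0,-1,0.5],[0,0,0,0,0,-1,0.5],[0,0,0,0,0,-1,0.5]]])

```text
t: 6.1
position: [0.5833, 0.0212, 0.2464]
eef_rot: [-180.0, 0.0, 126.6]
force: [-0.3, -0.4, 0.5]
grip_width: 0.502
finger_force: 0.0
```

Call:
servo_tool(moves=[[[0,0,0,0,0,-1,0.5],[0,0,0,0,0,-1,0.5],[0,0,0,0,0,-1,0.5],[0,0,0,0,0,-1,0.5],[0,0,0,0,0,-1,0.5]]])

```text
t: 6.6
position: [0.5833, 0.0212, 0.2464]
eef_rot: [-180.0, 0.0, 149.5]
force: [0.1, -0.6, -0.9]
grip_width: 0.502
finger_force: 0.0
```

Call:
servo_tool(moves=[[[0,0,0,0,0,-1,0.5],[0,0,0,0,0,-1,0.5],[0,0,0,0,0,-1,0.5],[0,0,0,0,0,-1,0.5],[0,0,0,0,0,-1,0.5]]])

```text
t: 7.1
position: [0.5833, 0.0212, 0.2464]
eef_rot: [-180.0, 0.0, 172.4]
force: [0.5, 0.1, -0.2]
grip_width: 0.5
finger_force: 0.0
```

Call:
servo_tool(moves=[[[0,0,0,0,0,-1,0.5],[0,0,0,0,0,-1,0.5],[0,0,0,0,0,-1,0.5],[0,0,0,0,0,-1,0.5],[0,0,0,0,0,-0.2,0.5]]])

```text
t: 7.6
position: [0.5833, 0.0213, 0.2464]
eef_rot: [-180.0, -0.0, -168.4]
force: [0.2, -0.0, 0.2]
grip_width: 0.498
finger_force: 0.0
```

```bash
python3 d.py .621 .1305 .075 191.9
```

```text
pos [0.5833 0.0213 0.2464] [-179.99   -0.   -168.41] j6 -102.8 t 7.6 shift [-1.177  1.989  3.427] rz -0.067 F [ 0.2 -0.   0.2] 0.0 0.4981453129298681
```

Call:
servo_tool(moves=[[[-0.4,0.66,0,0,0,-0.067,0.5],[-0.4,0.66,0,0,0,0,0.5],[-0.38,0.67,0,0,0,0,0.5],[0,0,0.8,0,0,0,0.5],[0,0,0.8,0,0,0,0.5]]])

```text
t: 8.1
position: [0.622, 0.1325, 0.1669]
eef_rot: [-180.0, 0.2, -168.1]
force: [1.2, -0.2, -0.6]
grip_width: 0.502
finger_force: 0.0
```

Call:
servo_tool(moves=[[[0,0,0.8,0,0,0,0.5],[0,0,0.2,0,0,0,0.5],[0,0,0,0,0,0,0.5]]])

```text
t: 8.4
position: [0.6199, 0.1309, 0.1143]
eef_rot: [180.0, -0.2, -168.2]
force: [0.1, -1.2, 0.5]
grip_width: 0.501
finger_force: 0.0
```

```bash
python3 d.py .621 .1305 .075 191.9; python3 - <<'E'
from h import *
c=r.snapshot("scene");cv2.imwrite("pics/k1.png",cv2.resize(c["pixels"][130:260,270:430],None,fx=4.5,fy=4.5,interpolation=cv2.INTER_CUBIC))
E
```

```text
pos [0.6199 0.1309 0.1143] [ 179.99   -0.24 -168.21] j6 -92.9 t 8.4 shift [-0.024 -0.012  0.786] rz -0.024 F [ 0.1 -1.2  0.5] 0.0 0.5005864409729798
```

View pics/k1.png

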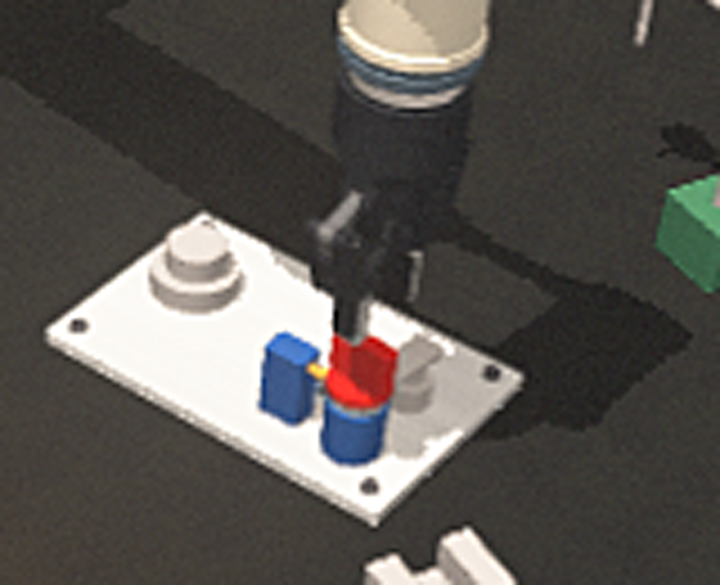

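The fingers straddle the wing (near finger at about (350,330), knob at (360,370)). I go down and close.

Call:
servo_tool(moves=[[[0,0,0.4,0,0,0,0.5],[0,0,0.38,0,0,0,0.5],[0,0,0,0,0,0,1],[0,0,0,0,0,0,1],[0,0,0,0,0,0,1]]], force=50)

```text
t: 8.95
position: [0.6225, 0.1301, 0.08]
eef_rot: [-179.9, 0.2, -168.2]
force: [0.8, -4.3, -1.7]
grip_width: 0.152
finger_force: 52.1
```

Call:
servo_tool(moves=[[[0,0,0,0,0,0,1],[0,0,0,0,0,0,1],[0,0,0,0,0,0,1]]])

```text
t: 9.25
position: [0.6224, 0.1301, 0.08]
eef_rot: [-179.9, 0.2, -168.2]
force: [1.1, -5.0, -0.6]
grip_width: 0.15
finger_force: 52.2
```

```bash
python3 d.py .621 .1305 .075 191.9
```

```text
pos [0.6224 0.1301 0.08  ] [-179.87    0.22 -168.21] j6 -93.0 t 9.25 shift [0.027 0.014 0.1  ] rz -0.025 F [ 1.1 -5.  -0.6] 52.16322720050812 0.14992646993417935
```

Call:
servo_tool(moves=[[[0,0,0,0,0,0.8,1],[0,0,0,0,0,0.8,1],[0,0,0,0,0,0.8,1],[0,0,0,0,0,0.8,1],[0,0,0,0,0,0.8,1]]])

```text
t: 9.75
position: [0.6225, 0.1291, 0.08]
eef_rot: [-179.9, 0.3, 173.3]
force: [1.7, -9.0, -1.5]
grip_width: 0.151
finger_force: 52.2
```

Call:
servo_tool(moves=[[[0,0,0,0,0,0.8,1],[0,0,0,0,0,0.8,1],[0,0,0,0,0,0.8,1],[0,0,0,0,0,0.8,1],[0,0,0,0,0,0.8,1]]])

```text
t: 10.25
position: [0.6223, 0.1281, 0.08]
eef_rot: [-179.8, 0.3, 154.9]
force: [-0.2, -10.9, -0.7]
grip_width: 0.15
finger_force: 52.3
```

Call:
servo_tool(moves=[[[0,0,0,0,0,0.8,1],[0,0,0,0,0,0.8,1],[0,0,0,0,0,0.8,1],[0,0,0,0,0,0.8,1],[0,0,0,0,0,0.8,1]]])

```text
t: 10.75
position: [0.6218, 0.1273, 0.08]
eef_rot: [-179.8, 0.3, 136.5]
force: [-2.8, -13.6, 1.3]
grip_width: 0.153
finger_force: 52.5
```

Call:
servo_tool(moves=[[[0,0,0,0,0,0.8,1],[0,0,0,0,0,0,1],[0,0,0,0,0,0,1]]])

```text
t: 11.05
position: [0.6216, 0.1271, 0.08]
eef_rot: [-179.8, 0.3, 133.0]
force: [-2.4, -14.3, 1.0]
grip_width: 0.15
finger_force: 52.5
```

```bash
python3 d.py .621 .1305 .075 120; python3 - <<'E'
from h import *
c=r.snapshot("scene");cv2.imwrite("pics/k2.png",cv2.resize(c["pixels"][130:260,270:430],None,fx=4.5,fy=4.5,interpolation=cv2.INTER_CUBIC))
E
```

```text
pos [0.6216 0.1271 0.08  ] [-179.81    0.33  133.  ] j6 -34.3 t 11.05 shift [0.059 0.038 0.099] rz 2.835 F [ -2.4 -14.3   1. ] 52.54977643489838 0.1495721464974911
```

View pics/k2.png

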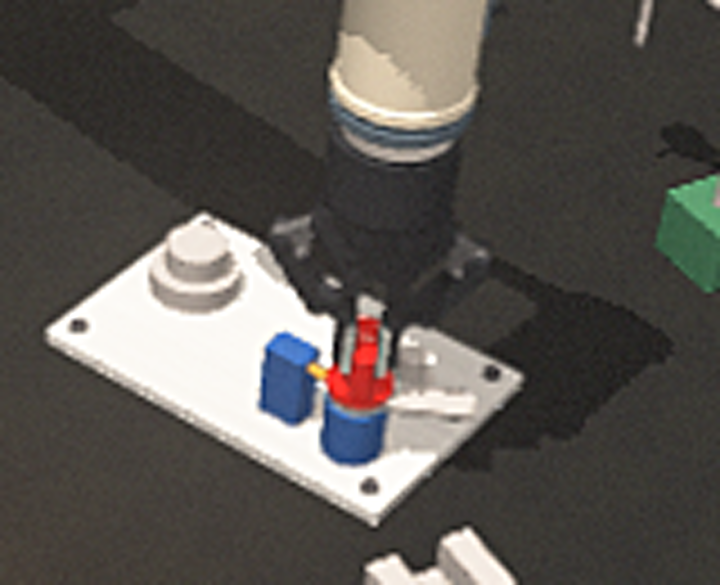

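The arm has swung off the post (arm end at about (470,400)) and the turn is about 1.03 rad. I add 0.22 rad more.

Call:
servo_tool(moves=[[[0,0,0,0,0,0.75,1],[0,0,0,0,0,0.75,1],[0,0,0,0,0,0.75,1],[0,0,0,0,0,0.55,1],[0,0,0,0,0,0,1]]])

```text
t: 11.6
position: [0.6211, 0.1267, 0.08]
eef_rot: [-179.8, 0.4, 120.1]
force: [-5.6, -15.6, 2.5]
grip_width: 0.15
finger_force: 52.7
```

Call:
servo_tool(moves=[[[0,0,0,0,0,0,0.7],[0,0,0,0,0,0,0.7],[0,0,0,0,0,0,0.7],[0,0,-0.5,0,0,0,0.7],[0,0,-1,0,0,0,0.7]]])

```text
t: 12.1
position: [0.6187, 0.1316, 0.1481]
eef_rot: [-179.5, -0.2, 120.4]
force: [1.7, -0.2, -0.1]
grip_width: 0.297
finger_force: 0.0
```

Call:
servo_tool(moves=[[[0,0,-0.8,0,0,0,0.6],[0,0,-0.8,0,0,0,0.5],[0,0,0,0,0,0,0.5]]])

```text
t: 12.4
position: [0.6229, 0.1323, 0.2417]
eef_rot: [179.3, 0.3, 120.4]
force: [0.2, 0.7, 0.3]
grip_width: 0.498
finger_force: 0.0
```

```bash
python3 d.py .5378 -.2094 .24 168
```

```text
pos [0.6229 0.1323 0.2417] [179.25   0.27 120.4 ] j6 -21.5 t 12.4 shift [-5.033 -4.926 -0.007] rz -10.385 F [0.2 0.7 0.3] 0.0 0.4982649966722253
```

Call:
servo_tool(moves=[[[0,0,0,0,0,-1,0.5],[0,0,0,0,0,-1,0.5],[0,0,0,0,0,-1,0.5],[0,0,0,0,0,-1,0.5],[0,0,0,0,0,-1,0.5]]])

```text
t: 12.9
position: [0.6209, 0.1319, 0.2321]
eef_rot: [180.0, -0.0, 143.5]
force: [0.1, 0.4, 0.0]
grip_width: 0.5
finger_force: 0.0
```

Call:
servo_tool(moves=[[[0,0,0,0,0,-1,0.5],[0,0,0,0,0,-1,0.5],[0,0,0,0,0,-1,0.5],[0,0,0,0,0,-1,0.5],[0,0,0,0,0,-1,0.5]]])

```text
t: 13.4
position: [0.6209, 0.1319, 0.2321]
eef_rot: [180.0, -0.0, 166.4]
force: [0.4, 0.2, 0.4]
grip_width: 0.502
finger_force: 0.0
```

Call:
servo_tool(moves=[[[0,0,0,0,0,-0.38,0.5],[0.03,-0.88,0,0,0,0,0.5],[0.03,-0.88,0,0,0,0,0.5],[0.03,-0.88,0,0,0,0,0.5],[0.03,-0.88,0,0,0,0,0.5]]])

```text
t: 13.9
position: [0.5778, -0.0404, 0.2322]
eef_rot: [180.0, 0.0, 168.0]
force: [0.5, 0.3, -0.5]
grip_width: 0.499
finger_force: 0.0
```

Call:
servo_tool(moves=[[[0.03,-0.88,0,0,0,0,0.5],[0.03,-0.88,0,0,0,0,0.5],[0.03,-0.88,0,0,0,0,0.5],[0.03,-0.88,0,0,0,0,0.5],[0,0,0,0,0,0,0.5]]])

```text
t: 14.4
position: [0.5341, -0.2148, 0.2319]
eef_rot: [-179.9, -0.0, 167.6]
force: [0.2, -0.3, 0.5]
grip_width: 0.505
finger_force: 0.0
```

```bash
python3 d.py .5378 -.2094 .032 168; python3 - <<'E'
from fit import *
T=r.snapshot("top");S=r.snapshot("scene")
cv2.imwrite("pics/T2.png",T["pixels"]);cv2.imwrite("pics/S2.png",S["pixels"])
p=[.5251,.1736,.2076]
out=[]
for c in(T,S):
    q=np.array([proj(c,[p[0]+np.cos(p[2])*X-np.sin(p[2])*Y,p[1]+np.sin(p[2])*X+np.cos(p[2])*Y,.05])[0] for X,Y in((.02,-.02),)])[0].round().astype(int)
    im=cv2.resize(c["pixels"][q[1]-45:q[1]+45,q[0]-50:q[0]+50],None,fx=5.7 if c is T else 4,fy=5.7 if c is T else 4,interpolation=cv2.INTER_CUBIC) if 0 else cv2.resize(c["pixels"][q[1]-50:q[1]+50,q[0]-50:q[0]+50],(400,400),interpolation=cv2.INTER_CUBIC)
    print(q);out.append(im)
cv2.imwrite("pics/j2.png",np.hstack(out))
E
```

```text
pos [ 0.5341 -0.2148  0.2319] [-1.7990e+02 -2.0000e-02  1.6761e+02] j6 -102.9 t 14.4 shift [-0.05   0.128  3.998] rz -0.086 F [ 0.2 -0.3  0.5] 0.0 0.5053676109016025
[229 204]
[339 201]
```

View pics/j2.png

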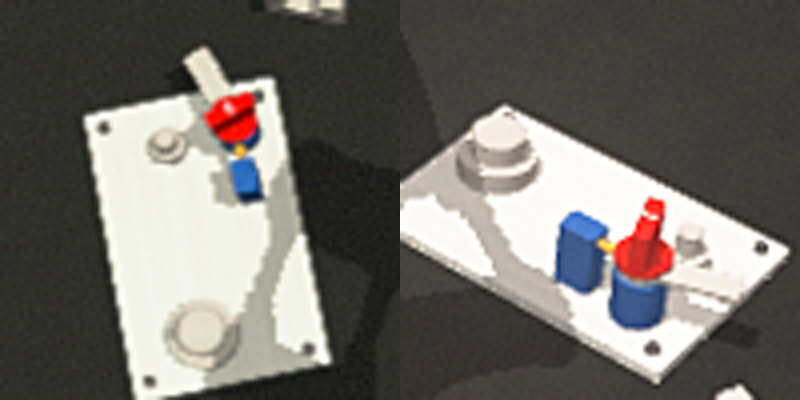

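Both posts show clearly: in the top half the small post is at (168,139) and the big post at (202,328). In the scene half they are at (292,232) and (101,133). The arm is clear.

```bash
python3 d.py .5378 -.2094 .032 168; python3 - <<'E'
from h import *
T=r.snapshot("top");S=r.snapshot("scene")
f=lambda o,x,y:np.array([o[0]+(x+.5)/4-.5,o[1]+(y+.5)/4-.5])
for n,a,b in(("big",(202,328),(101,133)),("small",(168,139),(292,232))):
    print(n,atz(T,[f((179,154),*a)],.05)[0].round(4),atz(S,[f((289,151),*b)],.05)[0].round(4))
E
```

```text
pos [ 0.5355 -0.2108  0.2321] [179.96   0.   167.83] j6 -102.7 t 14.5 shift [-0.039  0.034  4.002] rz -0.036 F [ 1.2  0.9 -0.1] 0.0 0.50357926247821
big [0.441  0.1539 0.05  ] [0.4454 0.1542 0.05  ]
small [0.6044 0.1872 0.05  ] [0.6109 0.1882 0.05  ]
```

Call:
servo_tool(moves=[[[-0.04,0.035,0.8,0,0,-0.03,0.5],[0,0,0.9,0,0,0,0.5],[0,0,0.9,0,0,0,0.5],[0,0,0.4,0,0,0,0.5],[0,0,0,0,0,0,0.5]]])

```text
t: 15.1
position: [0.5362, -0.2063, 0.0776]
eef_rot: [179.9, -0.4, 168.2]
force: [0.6, 0.6, -0.1]
grip_width: 0.502
finger_force: 0.0
```

```bash
python3 d.py .5378 -.2094 .032 168; python3 - <<'E'
from h import *
T=r.snapshot("top");S=r.snapshot("scene")
cv2.imwrite("pics/g1.png",np.hstack([cv2.resize(T["pixels"][165:240,300:375],(400,400),interpolation=cv2.INTER_CUBIC),cv2.resize(S["pixels"][215:325,190:300],(400,400),interpolation=cv2.INTER_CUBIC)]))
E
```

```text
pos [ 0.5362 -0.2063  0.0776] [179.88  -0.44 168.22] j6 -102.7 t 15.1 shift [-0.051 -0.057  0.912] rz 0.048 F [ 0.6  0.6 -0.1] 0.0 0.5023285497325032
```

View pics/g1.png

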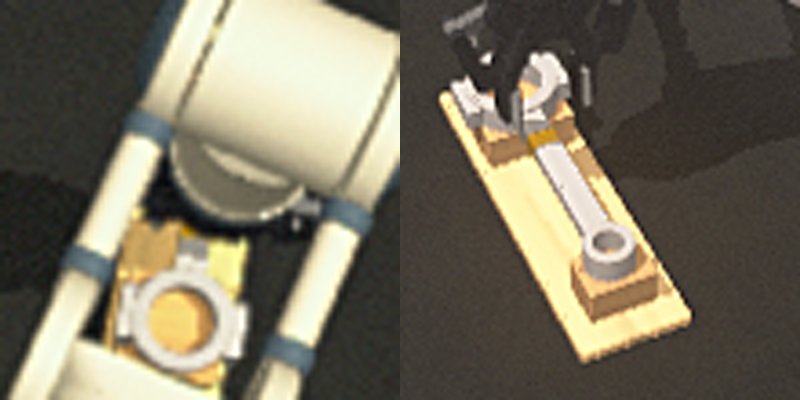

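The fingers straddle the beam at the yellow band (right half, (540,135)). I lower and grip.

Call:
servo_tool(moves=[[[0,0,0.45,0,0,0,0.5],[0,0,0.4,0,0,0,0.5],[0,0,0,0,0,0,0.5]]])

```text
t: 15.5
position: [0.5378, -0.2084, 0.0395]
eef_rot: [180.0, -0.1, 168.1]
force: [-0.3, -0.6, -1.0]
grip_width: 0.499
finger_force: 0.0
```

Call:
servo_tool(moves=[[[0,0,0,0,0,0,0.5]]])

```text
t: 15.6
position: [0.539, -0.2091, 0.0421]
eef_rot: [-180.0, 0.2, 168.1]
force: [0.8, -0.9, 0.3]
grip_width: 0.497
finger_force: 0.0
```

```bash
python3 d.py .5378 -.2094 .032 168
```

```text
pos [ 0.539  -0.2091  0.0421] [-1.7997e+02  1.5000e-01  1.6810e+02] j6 -102.7 t 15.6 shift [ 0.023 -0.01   0.201] rz 0.021 F [ 0.8 -0.9  0.3] 0.0 0.4969811818200619
```

Call:
servo_tool(moves=[[[0.02,0,0.18,0,0,0,0.5],[0,0,0,0,0,0,0.5],[0,0,0,0,0,0,1],[0,0,0,0,0,0,1],[0,0,0,0,0,0,1]]], force=90)

```text
t: 16.1
position: [0.5373, -0.2092, 0.0317]
eef_rot: [-180.0, 0.1, 168.1]
force: [-1.3, -1.1, 3.6]
grip_width: 0.214
finger_force: 88.7
```

Call:
servo_tool(moves=[[[0,0,0,0,0,0,1],[0,0,0,0,0,0,1],[0,0,-0.1,0,0,0,1],[0,0,-0.2,0,0,0,1],[0,0,-0.3,0,0,0,1]]])

```text
t: 16.6
position: [0.5358, -0.2082, 0.0596]
eef_rot: [179.9, -0.2, 168.1]
force: [-0.6, -1.3, -3.4]
grip_width: 0.219
finger_force: 88.0
```

```bash
python3 d.py .5005 .1654 .24 192
```

```text
pos [ 0.5358 -0.2082  0.0596] [179.94  -0.22 168.08] j6 -102.7 t 16.6 shift [ 2.249  7.168 -3.592] rz -5.219 F [-0.6 -1.3 -3.4] 88.00830960273743 0.21926020106279834
```

Call:
servo_tool(moves=[[[0,0,-0.4,0,0,0,1],[0,0,-0.5,0,0,0,1],[0,0,-0.5,0,0,0,1],[0,0,-0.3,0,0,0,1],[0,0,-0.1,0,0,-0.2,1]]])

```text
t: 17.1
position: [0.5378, -0.2092, 0.1537]
eef_rot: [-180.0, 0.2, 169.0]
force: [0.3, -0.1, -4.4]
grip_width: 0.22
finger_force: 88.1
```

Call:
servo_tool(moves=[[[0,0,0,0,0,-0.4,1],[0,0,0,0,0,-0.6,1],[0,0,0,0,0,-0.6,1],[0,0,0,0,0,-0.6,1],[0,0,0,0,0,-0.6,1]]])

```text
t: 17.6
position: [0.5364, -0.2086, 0.1493]
eef_rot: [179.9, -0.1, -178.0]
force: [-0.9, 0.2, -3.8]
grip_width: 0.216
finger_force: 88.0
```

Call:
servo_tool(moves=[[[0,0,0,0,0,-0.6,1],[0,0,0,0,0,-0.6,1],[0,0,0,0,0,-0.6,1],[0,0,0,0,0,-0.3,1],[0,0,0,0,0,-0.1,1]]])

```text
t: 18.1
position: [0.5366, -0.2087, 0.1499]
eef_rot: [179.9, -0.1, -168.1]
force: [0.3, 1.0, -2.9]
grip_width: 0.215
finger_force: 88.0
```

Call:
servo_tool(moves=[[[0,0.2,0,0,0,0,1],[-0.05,0.4,0,0,0,0,1],[-0.06,0.5,0,0,0,0,1],[-0.06,0.6,0,0,0,0,1],[-0.06,0.6,0,0,0,0,1]]])

```text
t: 18.6
position: [0.524, -0.0924, 0.1507]
eef_rot: [180.0, -0.0, -168.1]
force: [-0.1, 0.2, -4.0]
grip_width: 0.216
finger_force: 88.2
```

Call:
servo_tool(moves=[[[-0.06,0.6,0,0,0,0,1],[-0.06,0.6,0,0,0,0,1],[-0.06,0.6,0,0,0,0,1],[-0.06,0.6,0,0,0,0,1],[-0.06,0.6,0,0,0,0,1]]])

```text
t: 19.1
position: [0.5075, 0.0577, 0.1508]
eef_rot: [180.0, 0.0, -168.1]
force: [-0.5, -0.1, -4.0]
grip_width: 0.213
finger_force: 88.2
```

Call:
servo_tool(moves=[[[-0.06,0.6,0,0,0,0,1],[-0.06,0.5,0,0,0,0,1],[-0.06,0.4,0,0,0,0,1],[-0.04,0.2,0,0,0,0,1],[0,0,0,0,0,0,1]]])

```text
t: 19.6
position: [0.501, 0.1425, 0.1507]
eef_rot: [180.0, -0.0, -168.0]
force: [0.5, 0.3, -4.8]
grip_width: 0.218
finger_force: 88.3
```

Call:
servo_tool(moves=[[[0,0,0,0,0,0,1],[0,0,0,0,0,0,1]]])

```text
t: 19.8
position: [0.5015, 0.1404, 0.1507]
eef_rot: [-180.0, -0.0, -168.2]
force: [0.1, -0.1, -4.2]
grip_width: 0.22
finger_force: 88.3
```

```bash
python3 d.py .5012 .1657 .075 191.8
```

```text
pos [0.5015 0.1404 0.1507] [-1.7997e+02 -1.0000e-02 -1.6817e+02] j6 -89.9 t 19.8 shift [-0.097  0.497  1.514] rz 0.008 F [ 0.1 -0.1 -4.2] 88.27447772026062 0.22014549622094665
```

Call:
servo_tool(moves=[[[-0.05,0.2,0,0,0,0,1],[-0.05,0.2,0,0,0,0,1],[0,0.1,0.1,0,0,0,1],[0,0,0.2,0,0,0,1],[0,0,0.3,0,0,0,1]]])

```text
t: 20.3
position: [0.5014, 0.1671, 0.1203]
eef_rot: [-180.0, 0.1, -168.1]
force: [0.3, -0.4, -3.5]
grip_width: 0.213
finger_force: 88.4
```

Call:
servo_tool(moves=[[[0,0,0.4,0,0,0,1],[0,0,0.3,0,0,0,1],[0,0,0.15,0,0,0,1],[0,0,0.05,0,0,0,1],[0,0,0,0,0,0,1]]])

```text
t: 20.8
position: [0.5012, 0.1667, 0.0757]
eef_rot: [-180.0, -0.0, -168.1]
force: [0.4, 0.0, -4.1]
grip_width: 0.215
finger_force: 88.4
```

Call:
servo_tool(moves=[[[0,0,0,0,0,0,1],[0,0,0,0,0,0,1],[0,0,0,0,0,0,1]]])

```text
t: 21.1
position: [0.5016, 0.1669, 0.0766]
eef_rot: [180.0, 0.1, -168.1]
force: [-0.7, 0.2, -3.3]
grip_width: 0.215
finger_force: 88.4
```

```bash
python3 d.py .5012 .1657 .073 191.8; python3 - <<'E'
from fit import *
T=r.snapshot("top");S=r.snapshot("scene")
print(T["eye"],S["eye"])
out=[]
b=np.array([.4425,.1535]);s=np.array([.608,.1875]);u=(s-b)/np.linalg.norm(s-b);th=np.linspace(0,6.3,50)
zt=r.get_state()["position"][2]+.019+.011
for c,o,n in((T,(195,160),100),(S,(270,140),115)):
    k=400/n;im=cv2.resize(c["pixels"][o[1]:o[1]+n,o[0]:o[0]+n],(400,400),interpolation=cv2.INTER_CUBIC)
    for C,rad in((b,.033),(b,.022),(b+.17*u,.018),(b+.17*u,.0105)):
        P=np.c_[C[0]+rad*np.cos(th),C[1]+rad*np.sin(th),np.full(50,zt)]
        cv2.polylines(im,[np.int32((proj(c,P)-o+.5)*k)],False,(0,0,255),1)
    out.append(im)
cv2.imwrite("pics/f1.png",np.hstack(out))
E
```

```text
pos [0.5016 0.1669 0.0766] [ 1.800e+02  8.000e-02 -1.681e+02] j6 -87.2 t 21.1 shift [ 0.013 -0.022  0.072] rz 0.022 F [-0.7  0.2 -3.3] 88.37316513061523 0.21542176180989817
[ 0.26791093 -0.02675536  1.46714711] [ 1.356507   -0.71859257  1.02450897]
```

View pics/f1.png

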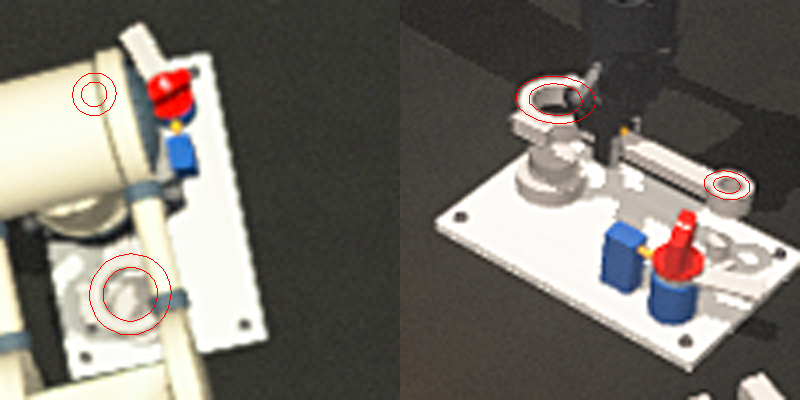

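The red rings predicted for the post axes match the held rod's bores in the scene view, at (553,101) and (729,186). The rod is still and level, with its underside about 35 mm above the posts. I hand in.

```bash
python3 -c "
from bench import r
print(r.job_done())"
```

```text
the job is handed in; nothing more can be done
None
```

I turned the knob about 1.25 rad, past its detent, and the clamp arm is clear of the small post. I handed the job in with the rod gripped at its balance point, held level about 35 mm above both posts and lined up with them in the scene view. The run took about 21 s of the 56 s allowed. I touched none of the bystanders, and the hand-in call gave no verdict.

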